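Fit the absorber wheel to its D-shaft drive and set it to the open window

TASK

Get the absorber wheel (the one with four large windows, a tall hub and a small crank peg) onto the flatted shaft of the wheel drive: swing the empty source arm out, clear of the wheel, match the wheel's D-bore to the flat and press the wheel fully home over the shaft's spring ball, down onto its seat. Then turn the wheel until its open window is squarely over the detector, and leave it there with the arm still swung clear and the other things on the bench undisturbed.

Things in the scene. Friction and masses are not known exactly. Their poses are not given: they have to be found in the camera images.
- absorber_wheel: Wheel to fit, loose, about 240 g, flat on the bench, right way up: aluminium disc 104 mm across, 6 mm thick; four 22 mm windows 36 mm from the axis: the open one on +x, foils: aluminium +y, copper -x, brass -y. Steel hub 40 mm in diameter (grip it) rises to 40 mm above the underside; nothing but the crank peg stands on the disc round it. Origin: centre of the underside; z up along the axis.
- wheel_bore (a point): Mouth of the wheel's through bore, on the axis at the underside (= the wheel's origin and axes). The lowest 16 mm of the bore are D-shaped: flat on the wheel's +x side 6.25 mm from the axis, round side 11.75 mm radius; above that the bore is round, 11.75 mm radius. Clearance on the shaft is 0.75 mm all round, so the yaw may be off by about 0.08 rad at most.
- open_window (a point): Centre of the wheel's one open window (22 mm hole without foil), 36 mm from the wheel's axis on the wheel's +x side, the side of the bore's flat, 3 mm above the underside.
- crank_peg (a point): The wheel's crank peg: upright black pin, 10 mm in diameter, 42 mm from the axis at 135 degrees from the wheel's +x (counter-clockwise from above), from 6 to 31 mm above the underside; this point is on its centreline 20 mm above the underside. Pushed sideways (1 to 2 N) it turns the fitted wheel with the shaft.
- shaft_seat (a point): Seat of the drive's upright shaft: centre of the top of a flange 36 mm in diameter, 50 mm above the bench, turning with the shaft. z up; x points out of the shaft's flat. The wheel is home when its underside lies on this seat. The shaft stands 34 mm above it: 22 mm in diameter, with the flat 5.5 mm from the axis over the whole height, chamfered 1.5 mm at the tip.
- ball_detent (a point): Brass spring ball (8 mm) in the shaft's flat, 19 mm above the seat, standing out 3 mm. A wheel lowered with its flat matched stops on it, 19 to 23 mm above the seat, perhaps tilted a few degrees; up to 15 N straight down pushes it past, and once home the ball springs out above the D part of the bore and keeps it down. Point: the ball's centre.
- drive_shaft (a joint): Angle of the shaft in rad, counter-clockwise positive from above; 0 when its flat looks towards the detector. Turns to 3.1 rad either way, unpowered, with a drag of 0.05 N m, and stays where it is left.
- detector_window (a point): Centre of the detector's top face: upright cylinder 26 mm in diameter beside the motor, 36 mm from the shaft's axis, top 44 mm above the bench (6 mm below a fitted wheel). The drive's base plate, 124 x 160 x 10 mm, is fixed, but its place and heading differ from start to start. A tall instrument crate stands behind it, beyond x = 0.66 m from y = -0.16 m leftwards: keep the wrist off it.
- source_arm (a joint): Angle of the source arm in rad: 0 with its empty ring over the detector (arm hanging over the wheel's place), growing clockwise from above as it swings out; stop at 1.75. From about 1.2 the shaft is clear for a gripper. Drag 0.06 N m: it stays where it is left. Push the side of the bar.
- source_ring (a point): Centre of the empty source ring at the arm's end, 105 mm above the bench: ring 34 mm outside, 25 mm inside. The arm is a level bar 12 mm wide from the pillar to the ring; bar and ring lie between 100 and 110 mm above the bench.
- pillar_axis (a point): Axis of the arm's hinge on top of the pillar, 105 mm above the bench, 89.6 mm from the source ring and 82 mm from the shaft's axis. The pillar is 15 mm in diameter; pillar and hinge reach 114 mm above the bench.
- spare_wheel: Bystander, not to be fitted: aluminium wheel 90 mm in diameter with six small holes, a low hub (28 mm in diameter, 18 mm high) with a round bore and no peg. Origin: centre of the underside.
- solder_reel: Bystander: reel 52 mm in diameter, 40 mm high, upright. Origin: centre of the underside.
- coax_tee_b: Bystander: coaxial tee 25 x 34 x 15 mm. Origin: centre of the underside.
- tape_roll: Bystander: roll of tape 62 mm in diameter, 19 mm high, lying flat. Origin: centre of the underside.
- hex_key: Bystander: hex key 26 x 82 x 4 mm. Origin: centre of the underside.

How it is judged (in metres and radians):
On the way, in this order (a step that is already met when the one before it is completed fails the run):
1. the source arm is swung out clear of the wheel's place (value of joint source_arm above 0.8 rad), for 0.2 s.
2. the absorber wheel is fully home on the shaft (z of absorber_wheel in the frame of shaft_seat between -0.0025 and 0.0025 m and horizontal distance between absorber_wheel and shaft_seat below 0.003 m and angle between absorber_wheel's own z axis and vertical below 0.06 rad and angle between the x axis of absorber_wheel and the x axis of shaft_seat, either way round below 0.35 rad), for 0.2 s.
At the end, for the whole second after the job is handed in: The absorber wheel lies on the shaft's seat (underside within 2.5 mm of it, level, centred, D-bore on the flat), its open window within 7 mm of the detector's centre seen from above, the source arm still swung out by more than 0.8 rad, all at rest (all of step 2 and horizontal distance between open_window and detector_window below 0.007 m and value of joint source_arm above 0.8 rad and linear speed of absorber_wheel below 0.01 m/s and angular speed of absorber_wheel below 0.1 rad/s); the robot touches nothing.
It fails at once if another thing on the bench is moved by more than 30 mm (distance of any of spare_wheel, solder_reel, coax_tee_b, tape_roll, hex_key from where it was at the start of the episode above 0.03 m).
It also fails if it takes over 64 s, if anything falls off the work surface, if the arm or the gripper's body presses on something with over 40 N, if the wrist force passes 120 N, or if a joint passes its speed limit or range.

ROBOT

A 7-joint arm with a two-finger parallel gripper is mounted at the origin on a cart in front of the work surface, level with it; the furniture and walls round the work are solid. World frame = base frame: x ahead of the robot, y to its left, z up, the work surface at z = 0. Lengths are in mm, angles in rad, forces in N, time in s.
With the tool pointing down it reaches from about 400 to 875 mm from the base axis. Payload 4.4 kg.
Tool frame: the origin (TCP) lies midway between the tips of the shut fingers; the grasp point (between the pads) lies ctrl.grip_depth behind it (ctrl.grip_depth is the distance from the TCP to the grasp point, in mm); z points along the fingers, y is the line along which they close (so a half turn about z gives the same grasp; the last joint's range is limited). The gripper opens to 85 mm and grips with 20 to 120 N. Pads are 22 mm wide; open, the fingers measure 114 mm over their backs; the gripper's body (76 mm by 85 mm) begins 54 mm behind the grasp point. The pads swing forward as they close: fully open they stand 13 mm farther back than shut.
Start: joints at [1.172, 0.628, 0.038, 1.517, -0.027, 0.996, -0.02], TCP at [212.377, -614.34, 231.313] pointing down, gripper open.
Joint ranges: [-3.06, 3.06], [-0.37, 2.12], [-1.25, 1.32], [0.18, 2.47], [-1.1, 4.24], [0.23, 1.98], [-2.94, 2.94]. Speed limits (rad/s): [2.57, 2.57, 3.14, 3.14, 3.14, 3.14, 3.14].

INTERFACE

Orientations are given as [roll, pitch, yaw] about the fixed x, y, z axes, in that order (R = Rz(yaw) Ry(pitch) Rx(roll)).
In Python, from cell import ctrl gives the robot as it stands.
- The arm moves only by the tool carry_out, never from a script. Its argument "deltas" is one flat list of numbers, 7 for each row, row after row: the turn, a rotation vector about the tool's x, y, z in degrees, then the shift along the tool's x, y, z in m, then the closure, from -1 (fully open) to 1 (shut). In form: [wx, wy, wz, dx, dy, dz, claw, wx, wy, wz, dx, dy, dz, claw, ...]. A call has 1 to 12 rows; each row shifts and turns the commanded pose from where the row before left it, along the tool's axes as they then stand; what a row does not reach is not made up. A row lasts 1/8 s, in which the tool goes at most 62.5 mm and 10.7 degrees, less where a joint would pass 70% of its speed; a pose out of reach is approached as far as the arm can. A call with a gripper value outside its range is refused whole. The fingers move at their own pace and stop on an object; the grip force is fixed at half the most. Time passes only in rows, so rows that do not move let the fingers close. It gives the time, the measured TCP pose, the force, the opening and the grip force at its end, in the units of the state.
- ctrl.read_state(): the state, without advancing time (a new reading comes with each control period).
- ctrl.get_image(name): name is "scene" or "top" or "wrist"; returns the picture (480x640x3 uint8, red, green, blue); there is no depth.
- ctrl.calibration(name): a dict with "mtx" (3x3 intrinsics, pixels), "R" (3x3) and "t" (3): a world point X has camera coordinates R X + t. Camera axes: x right, y down, z forward; pixel columns grow to the right and rows downward; lengths in mm; the calibration is good to about 2 mm. The wrist camera is an equidistant fisheye: a pixel r from the principal point sees the ray r / f radians off the axis. A picture is of the moment at which its call begins: read the wrist's pose just before it. calibration takes no time and is no camera call; for the wrist camera it gives the pose at the moment of the call.
- ctrl.finish_job(): hands the job in; it is judged then, once.
The state is a dict: "clock": time; "qpos": joint angles; "qd": joint speeds; "tau": joint torques, N m; "eef_pos": TCP position; "tool_rot": TCP orientation; "force": force on the tool from outside, world axes, zero at the start; "torque": the same for the moment, N m; "width": finger opening in mm; "gripper_force": force on a finger pad.
Only numpy, scipy, OpenCV 4.12 (cv2) and the standard library are available. Lean on these libraries where they do the work, as an engineer would, in place of code of your own. Each camera call takes 0.05 s, during which the arm holds its last target. There are 200 camera calls.

## Working session

There is one attempt and no reset: what is moved stays moved. The work goes in short steps, Python scripts to look and compute and a tool call to move; the robot and the scene stay as the last step left them, time stands still between calls to the robot, and variables do not carry over. Pictures are saved under pics/ and viewed, at most 10 in all, crops included, and the job is handed in when it is done.

Besides the shell and the picture viewer there is one more tool, called after "Emit:" as name(argument=value, ...), one argument or row to a line, values as JSON. carry_out: Moves the arm, as the interface text tells. Its arguments: {"type":"object","properties":{"deltas":{"type":"array"}},"required":["deltas"]}

```bash
ls; mkdir -p pics; python3 - <<'E'
from cell import ctrl
import cv2
s=ctrl.read_state();print(s,ctrl.grip_depth)
for n in("scene","top"):
    c=ctrl.calibration(n);print(n,c)
    cv2.imwrite(f"pics/{n}0.png",ctrl.get_image(n)[:,:,::-1])
E
```

```text
pics
{'clock': 0.0, 'qpos': array([ 1.17222094,  0.62936629,  0.0384436 ,  1.51839918, -0.02701046,
        0.99630303, -0.02002164]), 'qd': array([-9.19401107e-04, -1.46077831e-03,  7.84632264e-04,  7.03639730e-04,
       -2.36337586e-04, -6.78033342e-05, -5.73593268e-04]), 'tau': array([-1.18997445e-04, -5.63407302e+01,  1.22630574e+00, -1.93448156e+01,
        1.09527324e-02,  1.03758374e-02, -3.51923589e-06]), 'eef_pos': array([ 212.15097226, -613.71967111,  230.36609073]), 'tool_rot': array([-3.13963493e+00,  1.98936284e-05,  3.32746035e-01]), 'force': array([-0.10267308,  0.37431829,  0.51872626]), 'torque': array([0.05710076, 0.00836106, 0.01037525]), 'gripper_force': 0.0, 'width': 85.48178229354706} 18.700000000000003
scene {'mtx': array([[532.0865698 ,   0.        , 320.2826789 ],
       [  0.        , 532.0865698 , 239.24702139],
       [  0.        ,   0.        ,   1.        ]]), 'R': array([[-0.77437302, -0.63266475, -0.00904078],
       [-0.34516213,  0.43436273, -0.83198084],
       [ 0.53029193, -0.64114298, -0.55473069]]), 't': array([256.38635851, 353.72385386, 483.71251295])}
top {'mtx': array([[434.76516043,   0.        , 330.49730791],
       [  0.        , 434.76516043, 236.94372593],
       [  0.        ,   0.        ,   1.        ]]), 'R': array([[-0.01606273, -0.99934041,  0.03256892],
       [-0.99837746,  0.01425052, -0.05513049],
       [ 0.05463001, -0.03340162, -0.99794784]]), 't': array([-257.54705531,  502.09886028,  920.77005142])}
```

View pics/top0.png

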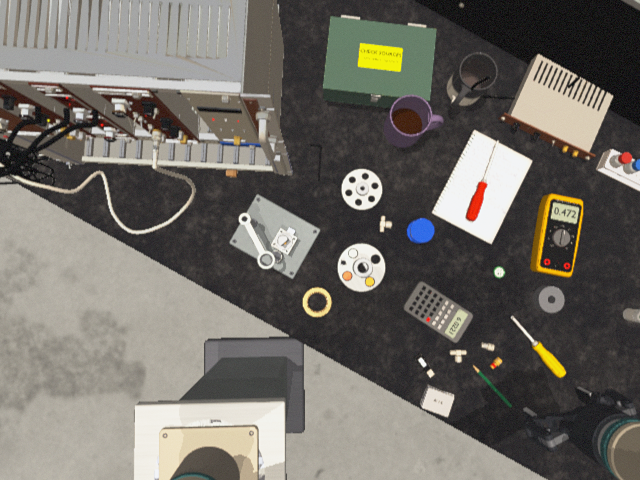

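View pics/scene0.png

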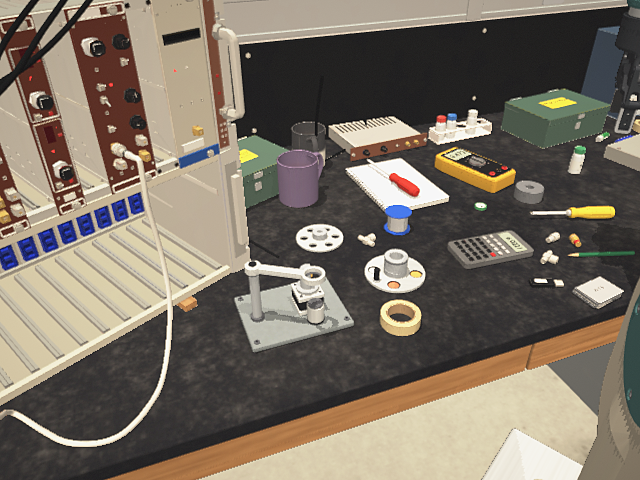

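The top view shows the wheel at about (361,267), the drive plate at about (275,236), the arm pillar at (245,218) and the ring at (266,260). The tape is at (317,302), the spare wheel at (362,188), the tee at (385,224) and the reel at (421,231). I'll enlarge this area.

```bash
python3 - <<'E'
import cv2,numpy as np
t=cv2.imread("pics/top0.png");s=cv2.imread("pics/scene0.png")
a=cv2.resize(t[185:305,225:395],None,fx=4.7,fy=4.7,interpolation=cv2.INTER_CUBIC)
cv2.imwrite("pics/c1.png",a)
b=cv2.resize(s[235:355,230:430],None,fx=4,fy=4,interpolation=cv2.INTER_CUBIC)
cv2.imwrite("pics/c2.png",b)
E
```

```text
(no output)
```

View pics/c1.png

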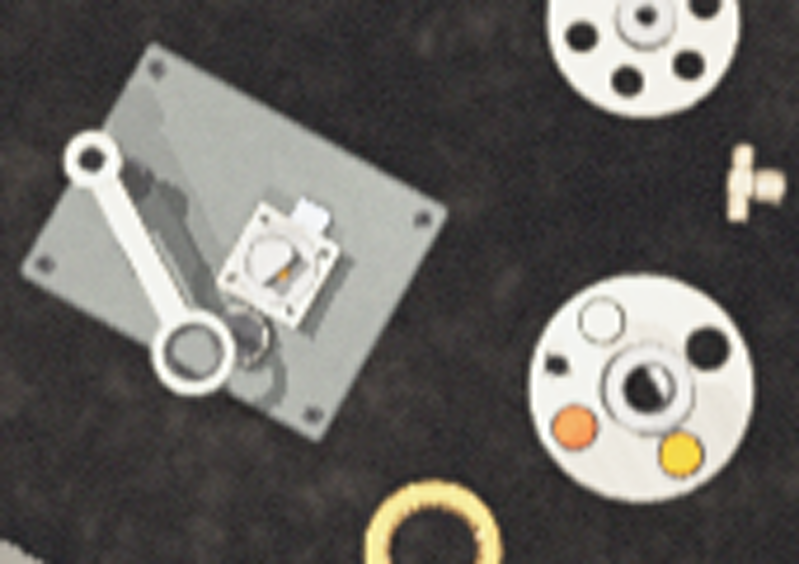

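View pics/c2.png

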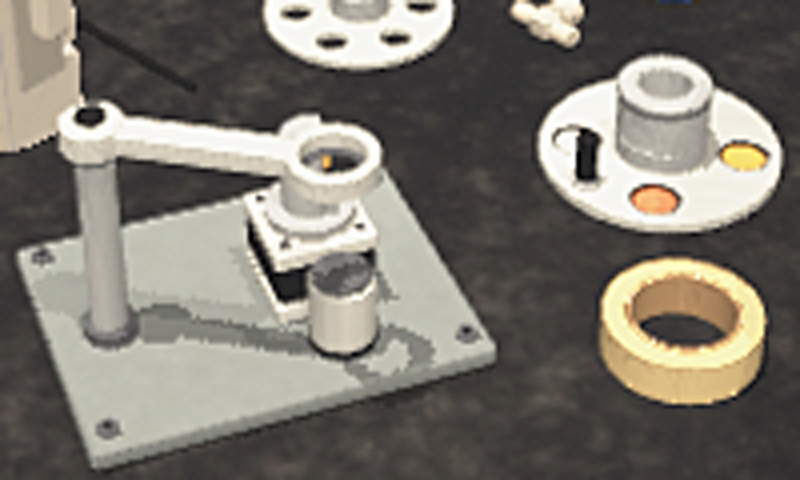

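The wheel's open window is at crop (709,348), the peg top at (557,364), the copper at (575,428) and the brass at (681,455). The hub top is at (648,389). On the drive, the pillar is at (92,159), the ring at (194,352), the shaft top at about (273,264) and the detector at about (246,335). The flat, with its brass ball, faces the lower right.

```bash
cat > h.py <<'E'
import numpy as np
from scipy.optimize import least_squares
def proj(c,X):
    p=np.asarray(X,float)@c["R"].T+c["t"];q=p@c["mtx"].T;return q[:,:2]/q[:,2:]
def back(c,uv,z):
    d=np.linalg.inv(c["mtx"])@[uv[0],uv[1],1];d=c["R"].T@d;o=-c["R"].T@c["t"];return o+d*(z-o[2])/d[2]
def place(p,L):
    c,s=np.cos(p[2]),np.sin(p[2]);L=np.asarray(L,float)
    return np.c_[p[0]+c*L[:,0]-s*L[:,1],p[1]+s*L[:,0]+c*L[:,1],L[:,2]]
def fit(obs,p0):  # obs: list of (cam, L, uv)
    f=lambda p:np.concatenate([(proj(c,place(p,L))-uv).ravel() for c,L,uv in obs])
    r=least_squares(f,p0,loss="soft_l1");return r.x,f(r.x)
E
python3 - <<'E'
from cell import ctrl
from h import *
T=ctrl.calibration("top");S=ctrl.calibration("scene")
ct=lambda a:(np.array(a,float)+.5)/4.7-.5+[225,185]
cs=lambda a:(np.array(a,float)+.5)/4-.5+[230,235]
for n,p,z in [("wheel",(641,388),6),("hub",(648,389),40),("open",(709,348),6),("pillar",(92,159),114),("ring",(194,352),110),("shaft",(273,264),84),("det",(246,335),44),("tape",(434,549),19),("cornA",(153,43),10),("cornB",(447,210),10),("cornC",(320,440),10),("cornD",(22,270),10)]:
    print(n,back(T,ct(p),z).round(1))
for n,p,z in [("hub",(666,86),40),("pillar",(92,114),114),("ring",(333,164),110),("det",(342,273),44),("tape",(684,301),19)]:
    print("S",n,back(S,cs(p),z).round(1))
pg=42*np.array([np.cos(2.356),np.sin(2.356)])
LW=[[0,0,6],[0,0,40],[36,0,6],[0,36,6],[-36,0,6],[0,-36,6],[*pg,31]]
uT=ct([(641,388),(648,389),(709,348),(601,321),(575,428),(681,455),(557,364)])
LS=[[0,0,40],[-36,0,6],[0,-36,6],[*pg,31]];uS=cs([(666,86),(655,200),(745,158),(586,131)])
for o in([(T,LW,uT)],[(S,LS,uS)],[(T,LW,uT),(S,LS,uS)]):
    p,r=fit(o,[500,-200,-.9]);print("W",p.round(3),r.round(1))
LD=[[0,-82,114],[36,-82+82,44],[36,0,110],[0,0,84]]
o1=(T,LD,ct([(92,159),(246,335),(194,352),(273,264)]));o2=(S,LD[:3],cs([(92,114),(342,273),(333,164)]))
for o in([o1],[o2],[o1,o2]):
    p,r=fit(o,[500,0,2.5]);print("D",p.round(3),r.round(1), "det,pil",place(p,[LD[1],LD[0]]).round(1).tolist())
E
```

```text
wheel [ 431.8 -331.1    6. ]
hub [ 431.8 -330.7   40. ]
open [ 449.8 -363.2    6. ]
pillar [531.  -95.8 114. ]
ring [ 451.2 -136.4  110. ]
shaft [ 488.2 -167.2   84. ]
det [ 458.7 -151.9   44. ]
tape [ 360.5 -233.9   19. ]
cornA [ 595.  -107.1   10. ]
cornB [ 515.6 -242.2   10. ]
cornC [ 410.4 -182.3   10. ]
cornD [490.6 -46.5  10. ]
S hub [ 432.7 -328.    40. ]
S pillar [532.1 -94.3 114. ]
S ring [ 449.1 -129.7  110. ]
S det [ 459.5 -145.7   44. ]
S tape [ 365.2 -237.5   19. ]
W [ 431.886 -331.189  124.609] [ 0.  -0.1  0.2 -0.  -0.3  0.1  0.2 -0.  -0.1 -0.2 -0.1 -0.1  0.   0.3]
W [ 433.242 -329.4    576.955] [ 0.2 -0.5 -0.5 -0.2  0.   0.1  0.3  0.7]
W [ 432.602 -330.433  514.141] [-0.3 -0.4 -0.2 -0.4 -0.5  0.1  0.2 -0.5 -0.6 -0.8 -0.8 -0.2 -0.2 -0.6
  0.8 -0.6  0.5 -0.3  0.7 -0.3  1.2  0.8]
D [ 487.838 -166.259   27.725] [ 0.3  0.2 -2.1  0.8  5.7 -3.1 -0.5  0.2] det,pil [[457.1, -147.5, 44.0], [530.7, -96.3, 114.0]]
D [ 482.356 -159.251  492.573] [-0.1 -0.1 -0.7  4.5  0.9 -3.9] det,pil [[453.8, -137.3, 44.0], [532.4, -94.3, 114.0]]
D [ 487.68  -163.44    21.411] [-0.5 -0.8 -3.9  0.6  3.7 -3.3 -1.9  0.3  0.  -0.3  0.2  1.2  1.8 -7. ] det,pil [[457.6, -143.7, 44.0], [532.7, -94.9, 114.0]]
```

Emit:
carry_out(
  deltas=[0, 0, -9.1, 0, 0, 0, 1, 0, 0, -9.1, 0, 0, 0, 1, 0, 0, -9.1, 0, 0, 0, 1, 0, 0, -9.1, 0, 0, 0, 1, 0, 0, -9.1, 0, 0, 0, 1, 0, 0, -9.1, 0, 0, 0, 1, 0, 0, -9.1, 0, 0, 0, 1],
)

```text
clock: 0.98
eef_pos: [212.2, -614.0, 230.8]
tool_rot: [-3.141, -0.001, 1.45]
force: [0.4, -0.3, -0.0]
width: -0.4
gripper_force: 0.0
```

Emit:
carry_out(
  deltas=[0, 0, 0, 0.04, 0.018, 0, 1, 0, 0, 0, 0.04, 0.018, 0, 1, 0, 0, 0, 0.04, 0.018, 0, 1, 0, 0, 0, 0.04, 0.018, 0, 1, 0, 0, 0, 0.04, 0.018, 0, 1, 0, 0, 0, 0.04, 0.018, 0, 1, 0, 0, 0, 0.04, 0.018, 0, 1, 0, 0, 0, 0.04, 0.018, 0, 1, 0, 0, 0, 0.04, 0.018, 0, 1, 0, 0, 0, 0.04, 0.018, 0, 1, 0, 0, 0, 0.04, 0.018, 0, 1, 0, 0, 0, 0.035, 0.018, 0, 1],
)

```text
clock: 2.48
eef_pos: [486.9, -168.7, 231.1]
tool_rot: [-3.141, -0.0, 1.445]
force: [0.4, -0.3, 0.4]
width: -0.2
gripper_force: 0.0
```

Emit:
carry_out(
  deltas=[0, 0, 0, 0, 0, 0.04, 1, 0, 0, 0, 0, 0, 0.04, 1, 0, 0, 0, 0, 0, 0.03, 1, 0, 0, 0, 0, 0, 0.027, 1, 0, 0, 0, 0, 0, 0, 1],
)

```text
clock: 3.1
eef_pos: [484.8, -169.9, 92.6]
tool_rot: [-3.137, -0.001, 1.445]
force: [-0.3, -0.0, 0.2]
width: 0.0
gripper_force: 0.0
```

Emit:
carry_out(
  deltas=[0, 0, 0, 0.01, -0.002, 0, 1, 0, 0, 0, 0.01, -0.002, 0, 1, 0, 0, 0, 0.01, -0.002, 0, 1, 0, 0, 0, 0.01, -0.002, 0, 1, 0, 0, 0, 0.01, -0.002, 0, 1, 0, 0, 0, 0.01, -0.002, 0, 1, 0, 0, 0, 0.01, -0.002, 0, 1, 0, 0, 0, 0.01, -0.002, 0, 1, 0, 0, 0, 0.01, -0.002, 0, 1, 0, 0, 0, 0.01, -0.003, 0, 1, 0, 0, 0, 0, 0, 0, 1],
)

```text
clock: 4.47
eef_pos: [477.9, -66.8, 94.3]
tool_rot: [-3.141, -0.001, 1.447]
force: [0.5, -0.2, 0.2]
width: 0.2
gripper_force: 0.0
```

Emit:
carry_out(
  deltas=[0, 0, 0, -0.012, 0, 0, 1, 0, 0, 0, 0, 0, -0.05, 1, 0, 0, 0, 0, 0, -0.05, 1, 0, 0, 0, -0.04, 0.011, -0.03, 0, 0, 0, 0, -0.045, 0.011, 0, -1, 0, 0, 0, 0, 0, 0, -1, 0, 0, 0, 0, 0, 0, -1],
)

```text
clock: 5.35
eef_pos: [487.2, -167.7, 224.0]
tool_rot: [-3.141, -0.001, 1.443]
force: [-1.0, 0.5, 0.5]
width: 72.3
gripper_force: 0.0
```

```bash
python3 - <<'E'
from cell import ctrl
import cv2,numpy as np,pickle
c=ctrl.calibration("wrist");w=ctrl.get_image("wrist")[:,:,::-1]
pickle.dump(c,open("w1.pkl","wb"));print(c,ctrl.read_state()["eef_pos"])
cv2.imwrite("pics/w1.png",w)
t=ctrl.get_image("top")[:,:,::-1];cv2.imwrite("pics/top1.png",t)
E
```

```text
{'mtx': array([[371.64829954,   0.        , 320.14928992],
       [  0.        , 371.64829954, 244.04427695],
       [  0.        ,   0.        ,   1.        ]]), 'R': array([[ 9.91829643e-01, -1.27569334e-01, -1.53930584e-04],
       [-1.20830527e-01, -9.39822205e-01,  3.19584427e-01],
       [-4.09138397e-02, -3.16954708e-01, -9.47557793e-01]]), 't': array([-504.84959802, -138.10615291,  340.35630253])} [ 487.32884994 -166.91360993  223.9774915 ]
```

View pics/w1.png

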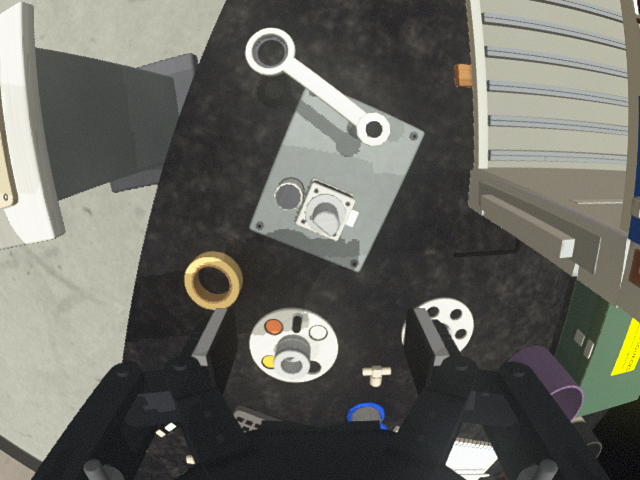

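The wrist view shows the arm swung well out, with its ring at (270,52) and pivot at (374,128). The shaft is at about (326,211), the detector at (290,196) and the wheel at about (293,345). I'll enlarge the shaft and put the top view's shaft beside it.

```bash
python3 - <<'E'
import cv2,numpy as np
w=cv2.imread("pics/w1.png");t=cv2.imread("pics/top1.png")
a=cv2.resize(w[170:250,265:365],None,fx=5,fy=5,interpolation=cv2.INTER_CUBIC)
b=cv2.resize(t[215:265,265:305],None,fx=7,fy=7,interpolation=cv2.INTER_CUBIC)
o=np.zeros((400,790,3),np.uint8);o[:,:500]=a;o[:350,510:790]=b
cv2.imwrite("pics/c3.png",o)
E
```

```text
(no output)
```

View pics/c3.png

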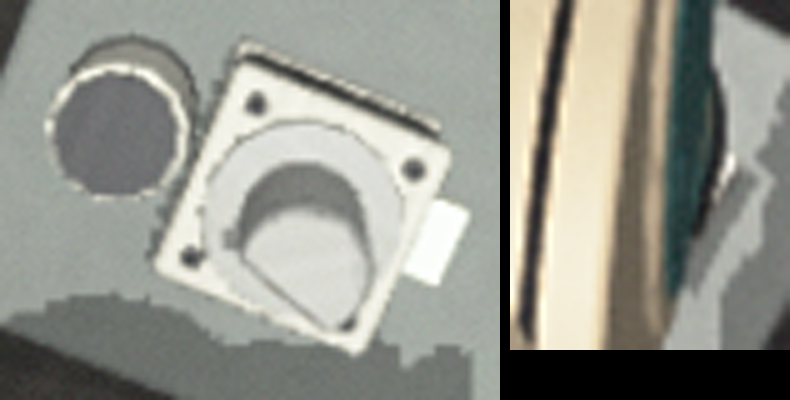

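The top view is blocked by the robot. In the wrist crop, the flat's tip edge runs from (243,254) to (338,328). The flange circle is centred at about (303,217), the detector top at (117,133), and the wheel can be measured in the full picture.

```bash
cat >> h.py <<'E'
def wback(c,uv,z):
    m=c["mtx"];a=np.array([(uv[0]-m[0,2]),(uv[1]-m[1,2])])/m[0,0];r=np.hypot(*a)
    d=c["R"].T@np.r_[a/r*np.sin(r),np.cos(r)] if r>0 else c["R"].T@[0,0,1.]
    o=-c["R"].T@c["t"];return o+d*(z-o[2])/d[2]
E
python3 - <<'E'
from h import *
import pickle
c=pickle.load(open("w1.pkl","rb"))
f=lambda a:(np.array(a,float)+.5)/5-.5+[265,170]
P=lambda a,z:wback(c,f(a),z)
e1,e2=P((243,254),84),P((338,328),84);d=e2-e1
n=np.array([d[1],-d[0]]);n/=np.hypot(*n)
fl=P((303,217),50)
arc=[P(a,84) for a in [(246,238),(270,215),(310,203),(350,218),(372,258),(370,290)]]
A=np.array(arc)[:,:2]
r=least_squares(lambda p:np.hypot(*(A-p).T)-9.5,fl[:2]);print("arc centre r=9.5",r.x,r.fun.round(1))
r=least_squares(lambda p:np.hypot(*(A-p[:2]).T)-p[2],[*fl[:2],10]);print("free r",r.x)
print("edges",e1,e2,np.hypot(*d[:2]),"normal",n,np.arctan2(n[1],n[0]), (e1[:2]-fl[:2])@n)
L,R,T,B=P((205,217),50),P((403,217),50),P((303,121),50),P((303,315),50)
print("flange",fl,np.linalg.norm(L-R),np.linalg.norm(T-B))
print("screws",np.mean([P(a,46) for a in[(255,103),(413,169),(190,258),(347,325)]],0))
a,b=P((255,103),46),P((190,258),46);print("motor side dirs",[np.arctan2(*(v-u)[1::-1]) for u,v in[(P((255,103),46),P((413,169),46)),(P((190,258),46),P((347,325),46)),(a,b),(P((413,169),46),P((347,325),46))]])
D=P((117,133),44);print("det",D,D[:2]-fl[:2],np.hypot(*(D-fl)[:2]),np.arctan2(*(D-fl)[1::-1]))
for nm,p,z in[("pillar",(374,128.5),114),("ring",(270,52),110),("hubtop",(293,353.5),40),("wheelc",(293.5,345),6)]:print(nm,wback(c,p,z).round(1))
E
```

```text
arc centre r=9.5 [ 493.11831156 -163.18010628] [ 1.2  0.3 -0.1 -0.1  0.3  1.2]
free r [ 492.41021543 -164.36629996   10.63900773]
edges [ 482.84395523 -160.67224085   84.        ] [ 496.22927988 -174.68939588   84.        ] 19.381629211740673 normal [-0.72321861 -0.69061917] -2.379247821572686 4.367389166548589
flange [ 492.34647956 -164.29944008   50.        ] 34.73952550119992 35.10820966696655
screws [ 492.03563545 -164.80840418   46.        ]
motor side dirs [np.float64(-0.528091880025507), np.float64(-0.546441691816134), np.float64(-2.0933329944032097), np.float64(-2.073978937713452)]
det [ 461.52373948 -146.2871777    44.        ] [-30.82274008  18.01226238] 35.69990058654702 2.6127359467571543
pillar [533.5 -94.  114. ]
ring [470.7 -31.9 110. ]
hubtop [ 439.4 -314.    40. ]
wheelc [ 435.9 -325.7    6. ]
```

Emit:
carry_out(
  deltas=[0, 0, 8.2, 0, 0, 0, -1, 0, 0, 0, -0.043, -0.002, 0, -1, 0, 0, 0, -0.043, -0.002, 0, -1, 0, 0, 0, -0.043, -0.002, 0, -1, 0, 0, 0, -0.042, -0.002, 0, -1, 0, 0, 0, 0, 0, 0.04, -1, 0, 0, 0, 0, 0, 0.03, -1, 0, 0, 0, 0, 0, 0, -1],
)

```text
clock: 6.45
eef_pos: [433.5, -328.1, 152.4]
tool_rot: [-3.137, -0.002, 1.303]
force: [-0.7, 0.1, -0.4]
width: 85.0
gripper_force: 0.0
```

```bash
python3 - <<'E'
from cell import ctrl
import cv2,numpy as np,pickle
c=ctrl.calibration("wrist");s=ctrl.read_state();w=ctrl.get_image("wrist")[:,:,::-1]
print(s["eef_pos"],s["tool_rot"],s["qpos"].round(2))
pickle.dump(c,open("w2.pkl","wb"));cv2.imwrite("pics/w2.png",w)
E
```

```text
[ 433.49837658 -328.09169615  152.38425058] [-3.13667652e+00 -2.33009258e-03  1.30336854e+00] [ 0.74  0.59 -0.21  1.89  0.19  0.69  0.15]
```

View pics/w2.png

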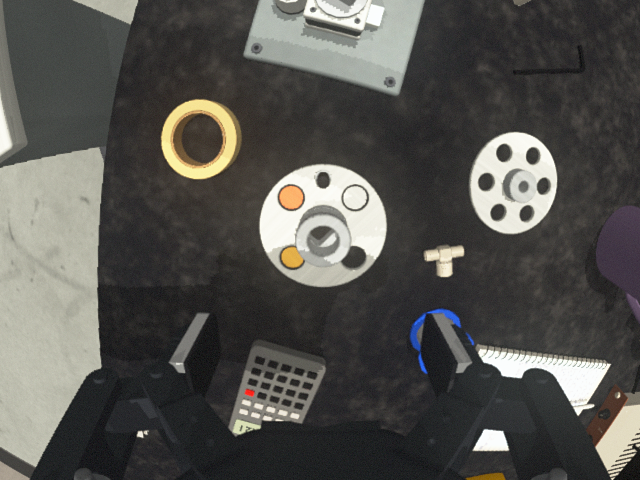

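The wheel is central, with its hub top at (323,238). The copper window is at (291,197), the aluminium at (356,197), the brass at (292,257), the open one at (353,258), and the disc outline is centred at about (323,225). The reel at (440,335) is under the right finger's side, so I'll check its distance.

```bash
python3 - <<'E'
from h import *
from cell import ctrl
import pickle
c=pickle.load(open("w2.pkl","rb"));T=ctrl.calibration("top")
cu,al,br,op=[wback(c,p,6)[:2] for p in[(291,197),(356,197),(292,257),(353,258)]]
print(cu,al,br,op,"c",(cu+al+br+op)/4, "diam",np.hypot(*(op-cu)),np.hypot(*(al-br)))
v=op-cu;u=al-br;print("yaw",np.arctan2(v[1],v[0]),np.arctan2(u[1],u[0])-np.pi/2)
for p,z in[((323,225),6),((323,238),40),((322,180),31)]:print(wback(c,p,z))
print("reel",back(T,(421,231),40),"tee",back(T,(385,224),10), "reel w",wback(c,(441,338),40))
E
```

```text
[ 417.30310284 -298.47164342] [ 467.03424891 -312.0287036 ] [ 403.57855507 -347.29657536] [ 452.3509783  -361.52463557] c [ 435.06672128 -329.83038949] diam 72.13898663875176 72.59785024245504
yaw -1.0634744283860982 -1.0635207157647453
[ 435.70155386 -327.46434954    6.        ]
[ 435.5420605  -327.65236209   40.        ]
[ 445.57100826 -288.19767779   31.        ]
reel [ 506.83309063 -456.99022129   40.        ] tee [ 525.26237171 -385.30108316   10.        ] reel w [ 508.46353202 -438.8201616    40.        ]
```

Emit:
carry_out(
  deltas=[0, 0, 0, -0.001, 0.001, 0.045, -1, 0, 0, 0, 0, 0, 0.045, -1, 0, 0, 0, 0, 0, 0.035, -1, 0, 0, 0, 0, 0, 0.018, -1, 0, 0, 0, 0, 0, 0, -1, 0, 0, 0, 0, 0, 0, 1, 0, 0, 0, 0, 0, 0, 1, 0, 0, 0, 0, 0, 0, 1, 0, 0, 0, 0, 0, 0, 1, 0, 0, 0, 0, 0, 0, 1],
)

```text
clock: 7.75
eef_pos: [435.6, -331.8, 12.8]
tool_rot: [3.14, 0.001, 1.301]
force: [-1.0, 0.7, 8.1]
width: 38.5
gripper_force: 59.6
```

Emit:
carry_out(
  deltas=[0, 0, 0, 0, 0, -0.015, 1, 0, 0, 0, 0, 0, -0.03, 1, 0, 0, 0, 0, 0, -0.03, 1, 0, 0, 0, 0, 0, -0.02, 1, 0, 0, 9.45, 0, 0, 0, 1, 0, 0, 9.45, 0, 0, 0, 1, 0, 0, 9.45, 0, 0, 0, 1, 0, 0, 9.45, 0, 0, 0, 1, 0, 0, 9.45, 0, 0, 0, 1, 0, 0, 9.45, 0, 0, 0, 1, 0, 0, 9.45, 0, 0, 0, 1, 0, 0, 9.45, 0, 0, 0, 1],
)

```text
clock: 9.25
eef_pos: [435.4, -331.0, 107.0]
tool_rot: [-3.141, -0.001, -0.023]
force: [0.2, -0.4, -2.4]
width: 38.2
gripper_force: 60.8
```

Emit:
carry_out(
  deltas=[0, 0, 0, -0.009, -0.033, 0, 1, 0, 0, 0, -0.009, -0.033, 0, 1, 0, 0, 0, -0.009, -0.033, 0, 1, 0, 0, 0, -0.009, -0.033, 0, 1, 0, 0, 0, 0, -0.033, 0, 1, 0, 0, 0, 0, 0, 0, 1, 0, 0, 0, 0, 0, 0, 1],
)

```text
clock: 10.12
eef_pos: [402.9, -166.3, 106.9]
tool_rot: [3.141, -0.002, -0.018]
force: [-0.6, -0.6, -2.0]
width: 38.7
gripper_force: 61.1
```

```bash
python3 - <<'E'
from cell import ctrl
import cv2,numpy as np,pickle
c=ctrl.calibration("wrist");s=ctrl.read_state();w=ctrl.get_image("wrist")[:,:,::-1]
print(s["eef_pos"],s["tool_rot"],s["force"],s["width"],s["qpos"].round(2))
pickle.dump((c,s),open("w3.pkl","wb"));cv2.imwrite("pics/w3.png",w)
cv2.imwrite("pics/w3c.png",cv2.resize(w[150:430,170:470],None,fx=2.1,fy=2.1,interpolation=cv2.INTER_CUBIC))
E
```

```text
[ 402.91443577 -166.31097273  106.8816214 ] [ 3.14103360e+00 -1.59613994e-03 -1.79764243e-02] [-0.56521126 -0.62940551 -1.98619241] 38.7268004893403 [ 0.2   0.56  0.18  2.21 -0.26  0.38 -1.  ]
```

View pics/w3.png

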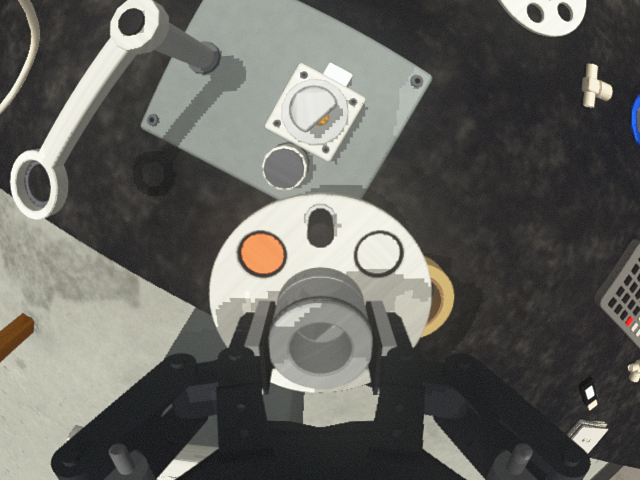

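The wheel is held level. The copper window is at (263,254), the aluminium at (379,254) and the peg at about (320,225). The shaft tip is at about (315,107), with its flat facing the lower right. I'll enlarge it for accurate alignment.

```bash
python3 - <<'E'
import cv2,numpy as np
w=cv2.imread("pics/w3.png");f=lambda a,k:cv2.resize(a,None,fx=k,fy=k,interpolation=cv2.INTER_CUBIC)
o=np.zeros((600,800,3),np.uint8)
a=f(w[60:170,255:375],5);o[:550,:600]=a            # shaft x5, origin (255,60)
b=f(w[225:285,228:298],2.8);o[:b.shape[0],604:604+b.shape[1]]=b   # copper, origin(228,225) at (604,0)
b=f(w[225:285,344:414],2.8);o[180:180+b.shape[0],604:604+b.shape[1]]=b # alu origin(344,225) at (604,180)
cv2.imwrite("pics/c4.png",o)
E
```

```text
(no output)
```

View pics/c4.png

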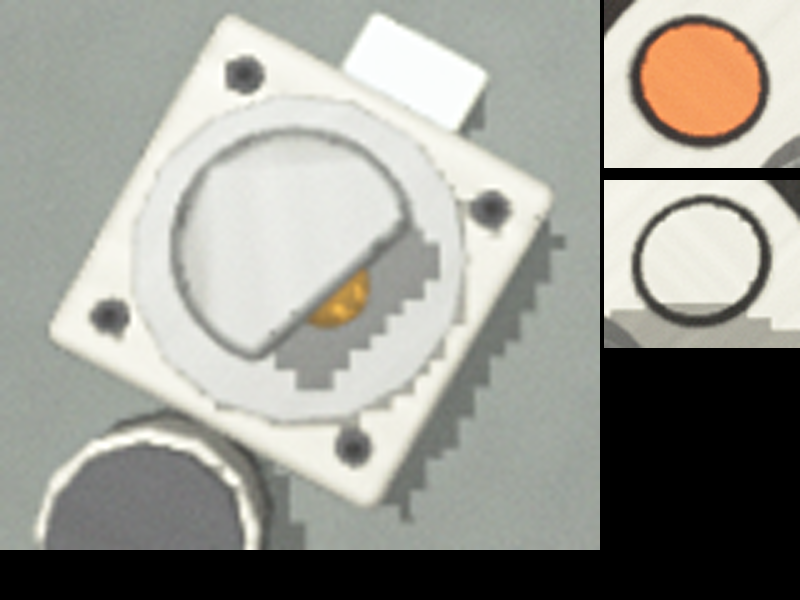

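The tip outline's circle runs through (173,240), (292,128), (411,215) and (190,310). The flat's edge runs from (262,355) to (410,231), the flange is centred at (298,259), and the ball is at (338,296). The copper and aluminium windows are clean.

```bash
python3 - <<'E'
from h import *
import pickle,cv2
c,s=pickle.load(open("w3.pkl","rb"))
f=lambda a:(np.array(a,float)+.5)/5-.5+[255,60]
P=lambda a,z:wback(c,f(a),z)[:2]
ang=lambda v:np.arctan2(v[1],v[0])
A=np.array([P(a,82.5) for a in[(173,240),(195,175),(240,138),(292,128),(345,138),(385,165),(411,208),(185,295),(215,338)]])
r=least_squares(lambda p:np.hypot(*(A-p[:2]).T)-p[2],[490,-165,11]);print("shaft82.5",r.x,r.fun.round(2))
Fp=np.array([P(a,50) for a in[(133,258),(464,262),(298,95),(295,422),(180,145),(415,145),(185,376)]])
r=least_squares(lambda p:np.hypot(*(Fp-p[:2]).T)-p[2],[490,-165,18]);print("flange",r.x,r.fun.round(2))
for a,b,z in[((262,355),(410,231),82.5),((250,342),(403,212),84)]:
    d=P(b,z)-P(a,z);n=np.array([d[1],-d[0]]);n*=-1 if n@[-1,-1]<0 else 1;print("flat normal",ang(n))
print("ball dir",ang(P((338,296),69)-P((292,245),84)), P((338,296),69))
g=wback
for z in(98,100,102):
    cu,al=g(c,(262.1,253.6),z)[:2],g(c,(378.7,254.0),z)[:2];v=al-cu
    L=np.hypot(*v);u=v/L;w=np.array([u[1],-u[0]])
    w*=np.sign(w@(s["eef_pos"][:2]-cu)) 
    C=(cu+al)/2+w*25.456
    print(z,"sep",L,"wheel c",C,"yaw",ang(C-cu), ang(al-C)-np.pi/2)
im=cv2.imread("pics/w3.png").astype(int)
# disc rim: scan rows outward
pts=[]
for th in np.radians(np.arange(200,341,5)):
    d=np.array([np.cos(th),np.sin(th)]);best=None
    prof=[im[int(round(290+q*d[1]))%480,int(round(320.5+q*d[0]))%640].min() for q in np.arange(60,130,.5)]
    k=[i for i,x in enumerate(prof) if x>150]
    if k:q=60+.5*k[-1]+.3;pts.append(g(c,np.array([320.5,290])+q*d,100)[:2])
pts=np.array(pts)
r=least_squares(lambda p:np.hypot(*(pts-p[:2]).T)-52,[403,-166],loss="soft_l1");print("disc",r.x,(np.hypot(*(pts-r.x).T)-52).round(1))
print(s["eef_pos"],s["tool_rot"])
E
```

```text
shaft82.5 [ 492.11196587 -165.2765529    10.764279  ] [-0.03  0.12  0.11 -0.12 -0.08  0.03  0.04 -0.15  0.09]
flange [ 492.09301196 -165.10398693   17.48367704] [-0.05 -0.    0.15  0.13  0.02 -0.14 -0.1 ]
flat normal -2.45229324629192
flat normal -2.4456473942417056
ball dir -2.4038493433390586 [ 487.68763463 -169.10946644]
98 sep 51.027073226709135 wheel c [ 404.51636478 -166.60551846] yaw -2.3773296798508996 -2.3795873652346864
100 sep 50.353624986564895 wheel c [ 405.24648777 -166.61605619] yaw -2.3839724306898598 -2.3729446143957285
102 sep 49.680176746420656 wheel c [ 405.97661077 -166.62659392] yaw -2.3907036267369777 -2.36621341834861
disc [ 406.91093699 -165.84181606] [-1.8 -1.9 -2.1 -2.1 -2.  -1.9 -2.3 -2.1 10.4  6.2  2.2  2.   5.1  3.8
 11.7 11.3 11.7 11.7 11.5 -1.5 -1.3 -1.8 -1.3 -1.  -1.2 -0.9 -0.6 -0.5
 -0.8]
[ 402.91443577 -166.31097273  106.8816214 ] [ 3.14103360e+00 -1.59613994e-03 -1.79764243e-02]
```

Emit:
carry_out(
  deltas=[0, 0, 0, 0.03, -0.001, -0.003, 1, 0, 0, 0, 0.03, -0.001, 0, 1, 0, 0, 0, 0.0274, -0.001, 0, 1, 0, 0, 3, 0, 0, 0, 1, 0, 0, 0, 0, 0, 0, 1, 0, 0, 0, 0, 0, 0.005, 1, 0, 0, 0, 0, 0, 0.005, 1, 0, 0, 0, 0, 0, 0.002, 1, 0, 0, 0, 0, 0, 0.002, 1, 0, 0, 0, 0, 0, 0, 1],
)

```text
clock: 11.42
eef_pos: [489.7, -164.3, 95.2]
tool_rot: [-3.142, 0.0, -0.07]
force: [1.0, 0.0, -2.6]
width: 38.4
gripper_force: 61.1
```

Emit:
carry_out(
  deltas=[0, 0, 0, 0, 0, 0.002, 1, 0, 0, 0, 0, 0, 0.002, 1, 0, 0, 0, 0, 0, 0, 1],
)

```text
clock: 11.8
eef_pos: [489.7, -164.4, 91.2]
tool_rot: [-3.142, 0.0, -0.07]
force: [0.1, 1.0, -2.6]
width: 38.4
gripper_force: 61.1
```

Emit:
carry_out(
  deltas=[0, 0, 0, 0, 0, 0.002, 1, 0, 0, 0, 0, 0, 0.002, 1, 0, 0, 0, 0, 0, 0, 1],
)

```text
clock: 12.18
eef_pos: [489.7, -164.3, 87.1]
tool_rot: [-3.142, 0.0, -0.07]
force: [-0.0, 0.8, -2.4]
width: 38.4
gripper_force: 61.1
```

Emit:
carry_out(
  deltas=[0, 0, 0, 0, 0, 0.002, 1, 0, 0, 0, 0, 0, 0.002, 1, 0, 0, 0, 0, 0, 0, 1],
)

```text
clock: 12.55
eef_pos: [489.6, -165.0, 83.3]
tool_rot: [3.141, -0.0, -0.071]
force: [-0.6, -2.1, -0.7]
width: 38.9
gripper_force: 61.2
```

Emit:
carry_out(
  deltas=[0, 0, 0, 0, 0, 0.002, 1, 0, 0, 0, 0, 0, 0.002, 1, 0, 0, 0, 0, 0, 0, 1],
)

```text
clock: 12.92
eef_pos: [489.5, -164.9, 79.0]
tool_rot: [3.141, 0.0, -0.071]
force: [-0.6, -3.4, -1.9]
width: 38.8
gripper_force: 61.1
```

Emit:
carry_out(
  deltas=[0, 0, 0, 0, 0, 0.002, 1, 0, 0, 0, 0, 0, 0.002, 1, 0, 0, 0, 0, 0, 0, 1],
)

```text
clock: 13.3
eef_pos: [489.5, -164.6, 75.0]
tool_rot: [3.141, 0.0, -0.071]
force: [-1.6, -4.8, -2.8]
width: 38.6
gripper_force: 61.1
```

Emit:
carry_out(
  deltas=[0, 0, 0, 0, 0.0005, 0.002, 1, 0, 0, 0, 0, 0, 0.002, 1, 0, 0, 0, 0, 0, 0, 1],
)

```text
clock: 13.68
eef_pos: [489.5, -164.7, 71.0]
tool_rot: [-3.141, 0.0, -0.07]
force: [-2.5, -4.0, -3.0]
width: 38.4
gripper_force: 61.1
```

Emit:
carry_out(
  deltas=[0, 0, 0, 0, 0, 0.002, 1, 0, 0, 0, 0, 0, 0.002, 1, 0, 0, 0, 0, 0, 0, 1],
)

```text
clock: 14.05
eef_pos: [489.5, -164.7, 67.0]
tool_rot: [-3.141, 0.0, -0.07]
force: [-2.3, -2.7, -4.3]
width: 38.4
gripper_force: 61.0
```

Emit:
carry_out(
  deltas=[0, 0, 0, 0, 0, 0.002, 1, 0, 0, 0, 0, 0, 0.001, 1, 0, 0, 0, 0, 0, 0, 1],
)

```text
clock: 14.42
eef_pos: [489.8, -164.2, 64.0]
tool_rot: [-3.141, 0.0, -0.07]
force: [-0.7, -1.3, -5.4]
width: 38.4
gripper_force: 60.9
```

Emit:
carry_out(
  deltas=[0, 0, 0, 0, 0, 0.001, 1, 0, 0, 0, 0, 0, 0, 1],
)

```text
clock: 14.68
eef_pos: [490.2, -164.2, 63.4]
tool_rot: [-3.141, -0.001, -0.07]
force: [-0.1, 0.1, -3.9]
width: 38.9
gripper_force: 61.0
```

Emit:
carry_out(
  deltas=[0, 0, 0, 0, 0, 0.001, 1, 0, 0, 0, 0, 0, 0, 1],
)

```text
clock: 14.92
eef_pos: [490.3, -164.4, 62.8]
tool_rot: [-3.141, -0.001, -0.07]
force: [-0.6, 1.7, 3.1]
width: 38.9
gripper_force: 61.6
```

Emit:
carry_out(
  deltas=[0, 0, 0, 0, 0, 0.001, 1, 0, 0, 0, 0, 0, 0, 1],
)

```text
clock: 15.18
eef_pos: [490.4, -164.4, 62.7]
tool_rot: [-3.141, -0.002, -0.07]
force: [-2.1, 1.7, 12.4]
width: 38.5
gripper_force: 62.7
```

Emit:
carry_out(
  deltas=[0, 0, 0, 0, 0, -0.001, 1, 0, 0, 0, 0, 0, 0, 1, 0, 0, 8.9, 0, -0.0003, 0, 1, 0, 0, 8.9, 0, -0.0003, 0, 1, 0, 0, 8.9, 0, -0.0003, 0, 1, 0, 0, 8.9, 0, -0.0003, 0, 1, 0, 0, 0, 0, 0, 0, 1],
)

```text
clock: 16.05
eef_pos: [490.3, -164.4, 62.8]
tool_rot: [3.141, -0.001, -0.693]
force: [-1.3, -0.6, 6.6]
width: 38.6
gripper_force: 62.1
```

Emit:
carry_out(
  deltas=[0, 0, 8.9, 0, -0.0003, 0, 1, 0, 0, 8.9, 0, -0.0003, 0, 1, 0, 0, 8.9, 0, -0.0003, 0, 1, 0, 0, 8.9, 0, -0.0003, 0, 1, 0, 0, 0, 0, 0, 0, 1, 0, 0, 0, 0, 0, 0, -1, 0, 0, 0, 0, 0, 0, -1, 0, 0, 0, 0, 0, 0, -1, 0, 0, 0, 0, 0, 0, -1],
)

```text
clock: 17.18
eef_pos: [491.0, -163.1, 62.2]
tool_rot: [3.142, -0.0, -1.313]
force: [0.4, 1.5, 0.0]
width: 85.3
gripper_force: 0.0
```

Emit:
carry_out(
  deltas=[0, 0, 0, 0, 0, -0.01, -1, 0, 0, 0, 0, 0, -0.03, -1, 0, 0, 0, 0, 0, -0.05, -1, 0, 0, 0, 0, 0, -0.05, -1, 0, 0, 0, -0.05, 0, 0, -1, 0, 0, 0, -0.03, 0, 0, -1, 0, 0, 0, 0, 0, 0, -1, 0, 0, 0, 0, 0, 0, -1],
)

```text
clock: 18.18
eef_pos: [471.0, -86.4, 202.9]
tool_rot: [-3.141, -0.001, -1.313]
force: [0.5, -0.2, 0.3]
width: 85.2
gripper_force: 0.0
```

```bash
python3 - <<'E'
from cell import ctrl
import cv2,pickle
c=ctrl.calibration("wrist");s=ctrl.read_state();w=ctrl.get_image("wrist")[:,:,::-1]
print(s["eef_pos"],s["tool_rot"],s["clock"])
pickle.dump((c,s),open("w4.pkl","wb"));cv2.imwrite("pics/w4.png",w)
E
```

```text
[471.00619308 -86.41617382 202.89593493] [-3.14058263e+00 -1.13670996e-03 -1.31340011e+00] 18.175
```

View pics/w4.png

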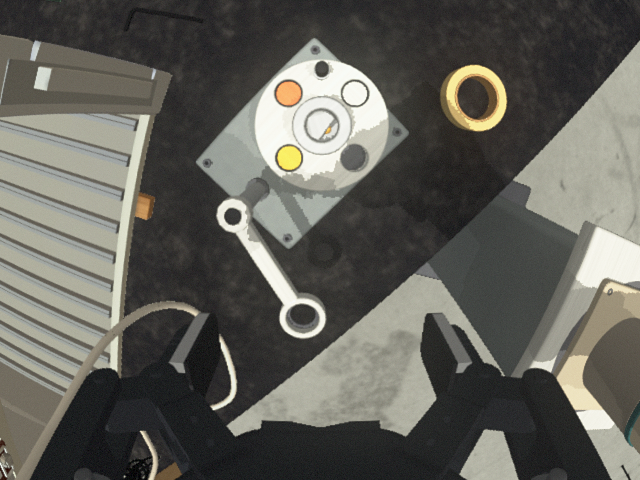

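The wheel is on the shaft, with its hub at (322,124), and the arm is well out, with its ring at (302,317). The windows are copper (288,93), aluminium (356,93), brass (289,158) and open (354,157), and the open one shows the grey detector face. Now I'll check height and heading.

```bash
python3 - <<'E'
from h import *
import pickle
c,s=pickle.load(open("w4.pkl","rb"))
for z in(56,75):
    cu,al,br,op=[wback(c,p,z)[:2] for p in[(288,93),(356,93),(289,158),(354,157)]]
    C=(cu+al+br+op)/4;v=op-cu;u=al-br
    print(z,C,np.hypot(*v),np.hypot(*u),"yaw",np.arctan2(v[1],v[0]),np.arctan2(u[1],u[0])-np.pi/2,"open",op)
print("rel to shaft heading 2.61; det",np.array([492.1,-165])+36*np.array([np.cos(2.61),np.sin(2.61)]))
p=wback(c,(234,216),114);r=wback(c,(302,317),110);d=r-p;print("arm",p,r,(-2.526-np.arctan2(d[1],d[0]))%(2*np.pi))
E
```

```text
56 [ 490.95460136 -165.31656271] 71.33313266473014 72.48129075950722 yaw 2.6204240641508325 -3.675593687766725 open [ 460.39166032 -147.65821696]
75 [ 491.02182771 -165.37905823] 66.65142877233657 67.72423147445667 yaw 2.6204240641508325 -3.6755936877667246 open [ 462.46477979 -148.87965704]
rel to shaft heading 2.61; det [ 461.06796986 -146.75135332]
arm [531.94218896 -95.20809363 114.        ] [470.75121299 -32.09752294 110.        ] 1.4164326372484703
```

```bash
python3 -c "
from cell import ctrl
print(ctrl.finish_job())"
```

```text
the job is handed in; nothing more can be done
None
```

The job is handed in, with no verdict shown yet: the absorber wheel is fully home on its seat, its open window is over the detector (about 1 mm off by the wrist camera), and the source arm is swung out about 1.4 rad, with the gripper clear and no bystander touched.

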